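# Loosen the wing nut over the red-banded bundle

## Robot

A 6-joint arm with a two-finger parallel gripper is mounted at the origin on a cart in front of the work surface, level with it; the furniture and walls round the work are solid. World frame = base frame: x ahead of the robot, y to its left, z up, the work surface at z = 0. Lengths are in m, angles in rad, forces in N, time in s.
With the tool pointing down it reaches from about 0.35 to 0.875 m from the base axis. Payload 4.2 kg.
Tool frame: the origin (TCP) lies between the finger pads; the fingertips stand 8 mm ahead of it and the grasp point (between the pads) lies 11 mm behind it (robot.tcp_to_tips is the distance from the TCP to the fingertips, in m); z points along the fingers, y is the line along which they close (so a half turn about z gives the same grasp; the last joint's range is limited). The gripper opens to 87 mm and grips with 3 to 60 N. Pads are 19 mm wide; open, the fingers measure 117 mm over their backs; the gripper's body (75 mm by 190 mm) begins 51 mm behind the grasp point.
Start: joints at [1.537, 0.385, 0.008, 0, -1.194, -0.259], TCP at [0.18, 0.598, 0.193] pointing down, gripper open.
Joint ranges: [-3.14, 3.14], [-1.21, 2.06], [-1.07, 1.41], [-3.16, 2.05], [-2.99, -0.16], [-3.1, 3.1]. Speed limits (rad/s): [2.79, 2.79, 3.14, 3.14, 3.14, 3.14].

## Interface

Orientations are given as a unit quaternion [x, y, z, w].
In Python, from cell import robot gives the robot as it stands. Calls block until the motion is done:
- robot.move_ptp(position, orientation): joint-space move of the TCP to a pose.
- robot.move_l(position, rate=0.15, ori=None, contact_N=None): straight line of the TCP; ori=None keeps the orientation; rate is the mean speed in m/s. With contact_N (N) it stops when the force on the tool has changed by that much, and returns True; else False.
- robot.move_j(angles): joint-space move.
- robot.grip(opening, force=None): finger opening in m; force is the grip in N (None keeps the last); returns when the fingers have stopped.
- robot.dwell(seconds).
- robot.ik(position, orientation): joint angles nearest the present ones, or None.
- robot.read_camera(name): name is "side" or "top" or "wrist"; returns the picture (420x560x3 uint8, red, green, blue); there is no depth.
- robot.get_calibration(name): a dict with "fx", "fy", "cx", "cy" (pixels), "camera_from_world" (4x4, takes a point from world to camera coordinates); the wrist camera has in their place "T_tool_cam" (4x4, takes a point from camera to tool coordinates, whose origin is the TCP and whose axes are the flange's). Camera axes: x right, y down, z forward; pixel columns grow to the right and rows downward; lengths in m; the calibration is good to about 2 mm. A picture is of the moment at which its call begins: read the wrist's pose just before it. get_calibration takes no time and is no camera call.
A pose or a line that the arm cannot do raises robot.IKError and nothing moves.
- robot.sign_off(): hands the job in; it is judged then, once.
Readings, each from a call of its own:
- robot.read_t(): time.
- robot.read_joint_pos(): joint angles.
- robot.read_joint_velocities(): joint speeds.
- robot.read_joint_torque(): joint torques, N m.
- robot.read_tool_pos(): TCP position.
- robot.read_tool_rot(): TCP orientation.
- robot.read_force(): force on the tool from outside, world axes, zero at the start.
- robot.read_wrist_torque(): the same for the moment, N m.
- robot.read_width(): finger opening in m.
- robot.read_finger_force(): force on a finger pad.
Only numpy, scipy, OpenCV 4.12 (cv2) and the standard library are available. Lean on these libraries where they do the work, as an engineer would, in place of code of your own. Each camera call takes 0.05 s, during which the arm holds its last target. There are 200 camera calls.

## Task

Of the two clamps on the white packing jig, loosen the one that holds the lolly-stick bundle with the red bands: turn its wing nut about a quarter turn in the loosening direction and let go. One of the two nuts has a reverse thread and nobody knows which, so try it one way and, if it is stuck, the other. Leave the other clamp's nut tight and the red-banded bundle lying where it is in its bay.

Things in the scene. Friction and masses are not known exactly. Their poses are not given: they have to be found in the camera images.
- jig: fixed white base plate 104 x 250 x 12 mm with two bays side by side, 75 mm to either side of its centre; over each bay an aluminium bridge (30 x 64 mm) with a wing nut on top. Origin at the centre of its underside, on the table; x points away from the robot along the bays, y to the left from bay to bay, z up.
- nut_left_grip (a point): steel wing nut on the left bridge (+y, 75 mm from the jig's centre). Point: on its vertical axis at grip height, 82 mm above the table. x along the wings, y across. The wings form a flat paddle 10 mm thick, about 48 mm long, from 12 mm below to 13 mm above this point; round hub of 21 mm below. Bridge top 27 mm below the point, with a 4 mm washer. Turns in place, never rises or comes off. Wing directions differ from nut to nut.
- nut_right_grip (a point): steel wing nut on the right bridge (-y, 75 mm from the jig's centre). Point: on its vertical axis at grip height, 82 mm above the table. x along the wings, y across. The wings form a flat paddle 10 mm thick, about 48 mm long, from 12 mm below to 13 mm above this point; round hub of 21 mm below. Bridge top 27 mm below the point, with a 4 mm washer. Turns in place, never rises or comes off. Wing directions differ from nut to nut.
- nut_left (a joint): left nut's turning, rad: 0 = tight on its stop (start); grows as it loosens, free to 1.9. One nut has a normal thread, the other a reverse one; which is not told. The loosening way it turns steadily at about 0.06 N m and stays where left; the other way it is stuck: torque in a firm (30 N) grip passes 0.2 N m within 0.2 rad. Loosening lifts the rubber foot under the bridge 5.5 mm per rad.
- nut_right (a joint): right nut's turning, rad: 0 = tight on its stop (start); grows as it loosens, free to 1.9. One nut has a normal thread, the other a reverse one; which is not told. The loosening way it turns steadily at about 0.06 N m and stays where left; the other way it is stuck: torque in a firm (30 N) grip passes 0.2 N m within 0.2 rad. Loosening lifts the rubber foot under the bridge 5.5 mm per rad.
- red_bundle_center (a point): centre of the flat bundle of wooden lolly sticks held by red rubber bands (two broad ones, 9 mm wide, 30 mm either side of its middle), 35 x 117 x 14 mm. It lies in one of the two bays under the bridge, its centre below that bay's wing nut (to about 3 mm). The other bay holds a like bundle with blue bands; a third, blue-banded, lies on the table.

How it is judged:
At the end, for the whole second after the job is handed in: The wing nut over the red-banded bundle stands at least 0.9 rad (52 degrees) loosened, the other nut less than 0.3 rad, and the red-banded bundle still lies in its bay (at least 40 mm to its side of the jig's middle) (((y of red_bundle_center in the frame of jig above 0.04 m and value of joint nut_left above 0.9 rad and value of joint nut_right below 0.3 rad) or (y of red_bundle_center in the frame of jig below -0.04 m and value of joint nut_right above 0.9 rad and value of joint nut_left below 0.3 rad))); the robot touches nothing.
It fails at once if the nut over the blue-banded bundle is loosened by more than 0.3 rad ((y of red_bundle_center in the frame of jig above 0.04 m and value of joint nut_right above 0.3 rad) or (y of red_bundle_center in the frame of jig below -0.04 m and value of joint nut_left above 0.3 rad)).
It fails at once if the red-banded bundle is shifted more than 30 mm (distance of red_bundle_center from where it was at the start of the episode above 0.03 m).
It also fails if it takes over 40 s, if anything falls off the work surface, if the arm or the gripper's body presses on something with over 40 N, if the wrist force passes 120 N, or if a joint passes its speed limit or range.

## Working session

There is one attempt and no reset: what is moved stays moved. The work goes in short steps, each a Python script; the robot and the scene stay as the last script left them, time stands still between calls to the robot, and variables do not carry over. Pictures are saved under pics/ and viewed, at most 10 in all, crops included, and the job is handed in when it is done.

```bash
mkdir -p pics; python3 - <<'E'
from cell import robot
import cv2,numpy as np
for n in("top","side"):
    cv2.imwrite(f"pics/{n}0.png",robot.read_camera(n)[:,:,::-1])
    c=robot.get_calibration(n);print(n,c["fx"],c["cx"],c["cy"]);print(np.round(c["camera_from_world"],3))
print(robot.get_calibration("wrist"))
print(robot.read_tool_rot(),robot.read_t())
E
```

```text
top 381.95633117508186 284.30609066137305 208.365025150665
[[-0.004 -1.    -0.011  0.271]
 [-0.984  0.006 -0.178  0.466]
 [ 0.178  0.01  -0.984  0.859]
 [ 0.     0.     0.     1.   ]]
side 462.8528570090083 288.35617302247084 206.65444408512533
[[ 0.995 -0.1   -0.019 -0.424]
 [-0.072 -0.554 -0.829  0.25 ]
 [ 0.073  0.826 -0.558  0.649]
 [ 0.     0.     0.     1.   ]]
{'fx': 355.4069776985911, 'fy': 355.4069776985911, 'cx': 280.4272569270434, 'cy': 200.3462348150235, 'T_tool_cam': array([[ 8.52050126e-05, -9.68458598e-01, -2.49174512e-01,
         6.78062597e-02],
       [ 9.99999713e-01,  2.70214422e-04, -7.08284689e-04,
        -1.17953233e-03],
       [ 7.53274944e-04, -2.49174380e-01,  9.68458342e-01,
        -1.91367070e-01],
       [ 0.00000000e+00,  0.00000000e+00,  0.00000000e+00,
         1.00000000e+00]])}
[ 9.89292137e-01 -1.45945617e-01 -8.19222933e-05  9.68670997e-04] 0.1
```

View pics/top0.png

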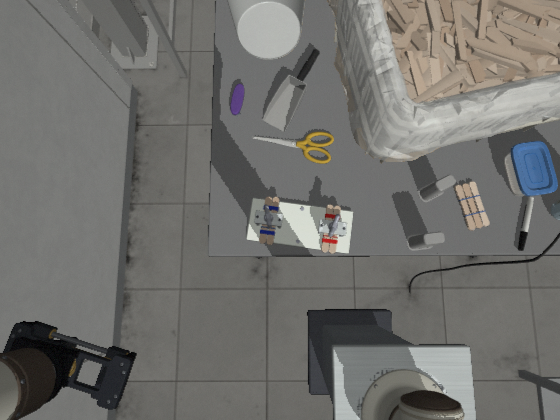

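View pics/side0.png

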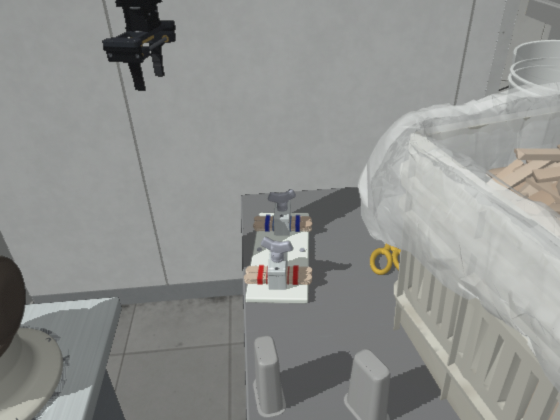

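The red-banded bundle is in the right bay (bands near top-view pixels (331,212) and (329,240)), with its nut near (332,224). The left bay holds the blue one. I'll locate the nut and move above it for a wrist look.

```bash
cat > h.py <<'E'
from cell import robot
import cv2,numpy as np
from scipy.spatial.transform import Rotation as R
def cast(cam,uv,z,pose=None):
    c=robot.get_calibration(cam)
    if cam=="wrist":
        p,q=pose; T=np.eye(4);T[:3,:3]=R.from_quat(q).as_matrix();T[:3,3]=p
        W=T@c["T_tool_cam"]
    else: W=np.linalg.inv(c["camera_from_world"])
    d=W[:3,:3]@[(uv[0]-c["cx"])/c["fx"],(uv[1]-c["cy"])/c["fy"],1]
    return W[:3,3]+d*(z-W[2,3])/d[2]
def down(a): # tool pointing down, tool x at angle a in world (tool y at a-90deg)
    return (R.from_euler("z",a)*R.from_euler("x",np.pi)).as_quat()
E
python3 - <<'E'
from h import *
im=robot.read_camera("top");hsv=cv2.cvtColor(im,cv2.COLOR_RGB2HSV)
m=((hsv[...,0]<8)|(hsv[...,0]>172))&(hsv[...,1]>150)&(hsv[...,2]>80);m[:190]=0;m[260:]=0
n,l,s,c=cv2.connectedComponentsWithStats(m.astype(np.uint8))
for i in range(1,n):
    if s[i,4]>8: print(s[i],c[i],cast("top",c[i],.026))
g=[cast("top",p,.012) for p in((252,199),(353,211),(349,254),(247,240))]
print(np.round(g,3), np.mean(g,0)); print("nuts",cast("top",(332,222),.09),cast("top",(268,216),.09))
print("posts",cast("top",(425,240),.1),cast("top",(435,188),.1),"box",cast("top",(385,155),.1),cast("top",(350,60),.1))
p=robot.read_tool_rot();print(R.from_quat(p).as_matrix().round(2))
for a in np.radians([-180,-135,-90,-45,0,45,90,135]): 
    j=robot.ik([.42,-.03+0,.2],down(a)); print(np.degrees(a),None if j is None else np.round(j,2))
cv2.imwrite("pics/topc.png",cv2.resize(im[180:265,235:365],None,fx=6,fy=6,interpolation=cv2.INTER_CUBIC)[:,:,::-1])
E
```

```text
[325 214  10   4  33] [329.54545455 215.45454545] [0.4528114  0.16058576 0.026     ]
[322 238  15   6  52] [329.05769231 240.57692308] [0.39255802 0.16325735 0.026     ]
[[0.497 0.348 0.012]
 [0.466 0.102 0.012]
 [0.362 0.115 0.012]
 [0.396 0.359 0.012]] [0.43017689 0.23110636 0.012     ]
nuts [0.4277482  0.16253777 0.09      ] [0.4420675  0.30474291 0.09      ]
posts [ 0.38574176 -0.03677696  0.1       ] [ 0.50131173 -0.06695423  0.1       ] box [0.57860589 0.03996476 0.1       ] [0.81420845 0.11081542 0.1       ]
[[ 0.96 -0.29 -0.  ]
 [-0.29 -0.96 -0.  ]
 [ 0.    0.   -1.  ]]
-180.0 [ 0.32  0.02 -0.44 -0.   -1.1  -1.89]
-135.0 [ 0.32  0.02 -0.44  0.   -1.1  -1.1 ]
-90.0 [ 0.32  0.02 -0.44  0.   -1.1  -0.32]
-45.0 [ 0.32  0.02 -0.44  0.   -1.1   0.47]
0.0 [ 0.32  0.02 -0.44  0.   -1.1   1.25]
45.0 [ 0.32  0.02 -0.44  0.   -1.1   2.04]
90.0 [ 0.32  0.02 -0.44  0.   -1.1   2.82]
135.0 [ 0.32  0.02 -0.44 -0.   -1.1  -2.67]
```

View pics/topc.png

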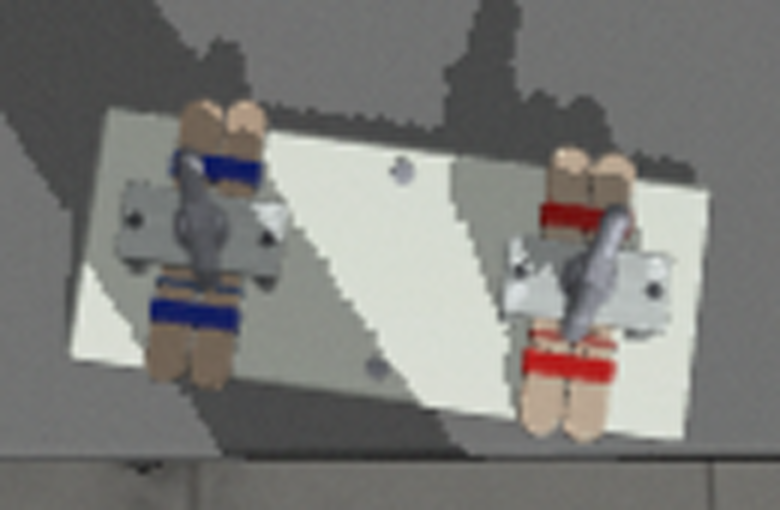

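The right nut's wings run from crop pixel (617,215) to (572,330), about 20° clockwise of +x. Next I take a close look from above with the tool x-axis along the wings.

```bash
python3 - <<'E'
from h import *
f=lambda u,v:cast("top",(235+u/6,180+v/6),.09)
A,B=f(617,215),f(572,330);c=(A+B)/2;a=np.arctan2(A[1]-B[1],A[0]-B[0]);print(A,B,c,np.degrees(a))
robot.grip(.087)
robot.move_ptp([c[0],c[1],.17],down(a))
robot.dwell(.3)
pose=(robot.read_tool_pos(),robot.read_tool_rot());print(pose,robot.read_joint_pos(),robot.read_t(),robot.read_wrist_torque())
im=robot.read_camera("wrist");cv2.imwrite("pics/w1.png",im[:,:,::-1]);np.savez("w1.npz",p=pose[0],q=pose[1])
E
```

```text
[0.44153427 0.14920382 0.09      ] [0.39880692 0.16697332 0.09      ] [0.42017059 0.15808857 0.09      ] -22.581500546733068
(array([0.42012744, 0.15852461, 0.16989862]), array([ 9.80719174e-01, -1.95422344e-01, -6.56435945e-05,  6.86097422e-05])) [ 7.24635237e-01  1.02625563e-01 -4.37101442e-01 -2.51433937e-05
 -1.03125800e+00  4.52797850e-01] 2.4917 [0.0334268  0.03086441 0.05895476]
```

View pics/w1.png

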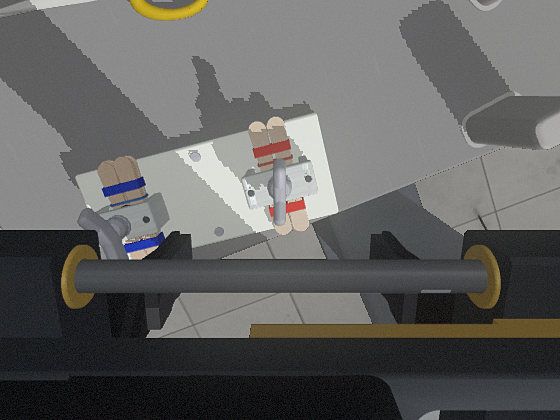

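The wrist view shows the right nut's wings running vertically, from (279,160) to (279,224), so the alignment with tool x is good. I'll compute the offset, descend, grip and try one direction.

```bash
python3 - <<'E'
from h import *
d=np.load("w1.npz");P=(d["p"],d["q"])
A,B=cast("wrist",(279.5,160),.092,P),cast("wrist",(279.5,225),.092,P)
c=(A+B)/2;print(A,B,np.linalg.norm(A-B),c,np.degrees(np.arctan2(A[1]-B[1],A[0]-B[0])))
b=[cast("wrist",p,.026,P) for p in((272,150),(287,209))];print(b,np.mean(b,0))
h=cast("wrist",(280,186),.075,P);print("hub",h)
E
```

```text
[0.44867047 0.14891496 0.092     ] [0.40070382 0.16885317 0.092     ] 0.05194546539429414 [0.42468715 0.15888406 0.092     ] -22.571096708019773
[array([0.45163415, 0.15554486, 0.026     ]), array([0.39291305, 0.16435876, 0.026     ])] [0.4222736  0.15995181 0.026     ]
hub [0.42651027 0.15773941 0.075     ]
```

```bash
cat >> h.py <<'E'
def turn(step,n,lim):
    """turn j6 in steps; stop if the moment change about z passes lim"""
    t0=robot.read_wrist_torque()[2];j=robot.read_joint_pos().copy();out=[]
    for k in range(n):
        j[5]+=step;robot.move_j(j);t=robot.read_wrist_torque()[2]-t0;out.append(round(float(t),3))
        if abs(t)>lim:break
    print("torque",out,"j6",robot.read_joint_pos()[5],"force",robot.read_force().round(1),"w",robot.read_width());return out
E
python3 - <<'E'
from h import *
c=[.4245,.159];q=np.load("w1.npz")["q"]
robot.move_l([*c,.17]);
print(robot.move_l([*c,.081],rate=.06,contact_N=8),robot.read_tool_pos(),robot.read_force().round(1))
robot.grip(0.0,30);print(robot.read_width(),robot.read_finger_force(),robot.read_force().round(1),robot.read_t())
turn(.05,4,.17)
print(robot.read_t())
E
```

```text
False [0.42473895 0.15917819 0.08134945] [-0.4 -0.1  0.2]
0.000409859111671836 0.0 [-0.9  0.3  0.9] 5.95
torque [-0.054, -0.125, -0.099, -0.108] j6 0.6558566091195781 force [-0.5 -0.  -0.7] w 0.0006270593395400421
6.95
```

The fingers closed on nothing, so I need to see why.

```bash
python3 - <<'E'
from h import *
a=robot.read_camera("side")[120:320,180:380];b=robot.read_camera("top")[150:300,240:440];print(robot.read_tool_pos(),robot.read_force().round(2))
cv2.imwrite("pics/s2.png",cv2.hconcat([cv2.resize(x,(400,400),interpolation=cv2.INTER_CUBIC) for x in(a,b)])[:,:,::-1])
E
```

```text
[0.42450285 0.1590052  0.08100549] [-0.51 -0.58 -0.3 ]
```

View pics/s2.png

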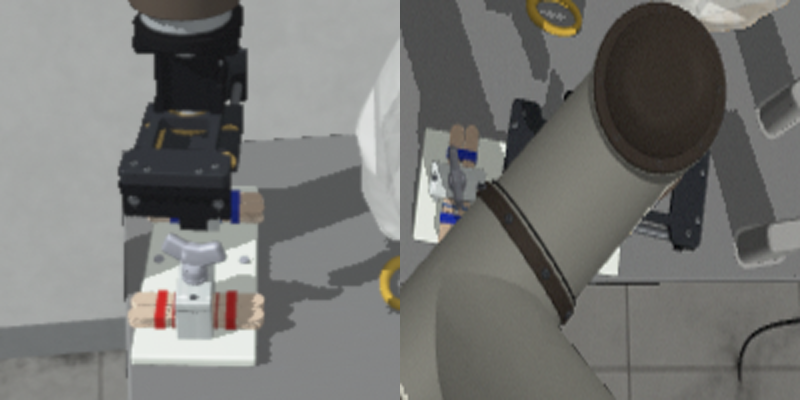

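The side view shows the closed fingers ending just above the nut, around crop (195,215). The tips seem about 40 mm higher than the stated TCP-to-tips distance. I'll check the attribute and probe for the nut's top with the closed fingers.

```bash
python3 - <<'E'
from h import *
print(robot.tcp_to_tips,robot.read_joint_pos().round(3))
p=robot.read_tool_pos();q=np.load("w1.npz")["q"]
robot.move_l([.4245,.159,.081],ori=q,rate=.1)
cam=robot.read_camera("wrist");cv2.imwrite("pics/w3.png",cam[:,:,::-1])
print(robot.read_tool_pos(),robot.read_t(),robot.read_force().round(2))
print(robot.move_l([.4245,.159,.035],rate=.03,contact_N=5),robot.read_tool_pos(),robot.read_force().round(2),robot.read_t())
E
```

```text
0.008 [ 0.719  0.219 -0.556 -0.    -0.796  0.657]
[0.4245087  0.1590068  0.08100803] 7.45 [0.55 0.6  0.52]
True [0.42491562 0.1589022  0.0629883 ] [-2.02 -0.51  7.63] 8.2333
```

View pics/w3.png

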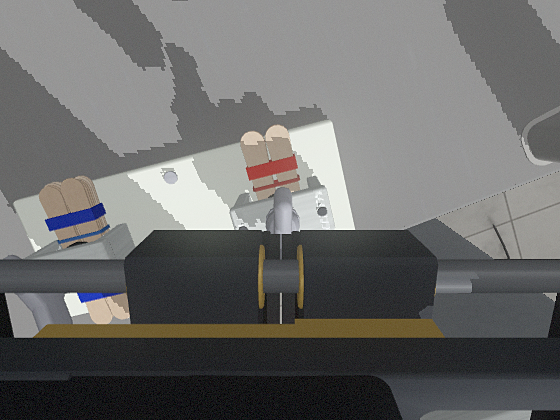

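The closed fingers touched the nut's top (z = 0.095) with the TCP at 0.063. So the real tips stand about 32 mm behind the TCP, which agrees with the side view. I'll correct the height by 40 mm, then grip and try.

```bash
python3 - <<'E'
from h import *
c=[.4245,.159]
robot.move_l([*c,.08],rate=.1);robot.grip(.06)
print(robot.move_l([*c,.041],rate=.05,contact_N=8),robot.read_tool_pos(),robot.read_force().round(1))
robot.grip(0.0,30);print(robot.read_width(),robot.read_finger_force(),robot.read_force().round(1),robot.read_wrist_torque().round(3),robot.read_t())
if robot.read_width()>.006: turn(.05,4,.18)
print(robot.read_t())
E
```

```text
False [0.4247368  0.15917117 0.04116636] [ 0.2  0.7 -0.4]
0.0094432331242764 62.89145511087554 [-1.3 -3.7  9.8] [-1.41   0.427  0.11 ] 11.5583
torque [-0.075, -0.11, -0.081, -0.003] j6 0.6567193050319985 force [-0.8 -0.3  2.7] w 0.009672168218713882
12.5583
```

```bash
python3 - <<'E'
from h import *
robot.dwell(.2)
T=[]; 
for _ in range(5): T.append(robot.read_wrist_torque().round(3)); robot.dwell(.02)
print(T,robot.read_width(),robot.read_finger_force())
turn(.06,3,.2);robot.dwell(.1)
print(robot.read_wrist_torque().round(3),robot.read_t(),robot.read_tool_pos())
cv2.imwrite("pics/w4.png",robot.read_camera("wrist")[100:330,150:420,::-1])
E
```

```text
[array([ 0.015,  0.169, -0.028]), array([ 0.029,  0.235, -0.004]), array([0.075, 0.133, 0.015]), array([0.029, 0.123, 0.012]), array([0.043, 0.162, 0.083])] 0.009728289386449745 61.63452340051663
torque [0.051, -0.015, 0.011] j6 0.8356941813359732 force [0.  2.7 2.4] w 0.009980638436053105
[0.614 0.339 0.036] 13.6917 [0.42451031 0.15827033 0.04204303]
```

View pics/w4.png

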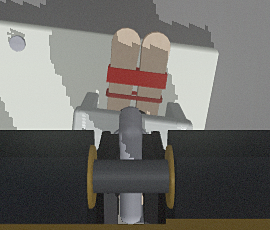

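The wing nut (crop (130,110) to (130,220)) is still aligned with the fingers after about 0.38 rad, and torque is low. This is the loosening direction, so I'll continue to about 1.45 rad, release and retreat.

```bash
python3 - <<'E'
from h import *
turn(.12,9,.2)
robot.dwell(.1);p=robot.read_tool_pos();print(p,robot.read_t())
robot.grip(.06);robot.dwell(.1);print(robot.read_width())
robot.move_l([p[0],p[1],.19],rate=.12);robot.dwell(.2)
pose=(robot.read_tool_pos(),robot.read_tool_rot())
im=robot.read_camera("wrist");cv2.imwrite("pics/w5.png",im[:,:,::-1]);np.savez("w5.npz",p=pose[0],q=pose[1]);print(robot.read_t())
E
```

```text
torque [0.0, 0.009, 0.001, -0.025, -0.021, -0.002, -0.012, 0.002, -0.049] j6 1.9130355551064886 force [-6.9  9.3  3.3] w 0.00971403287204939
[0.42393142 0.15966095 0.04205761] 16.0917
0.0602900624618572
18.8917
```

View pics/w5.png

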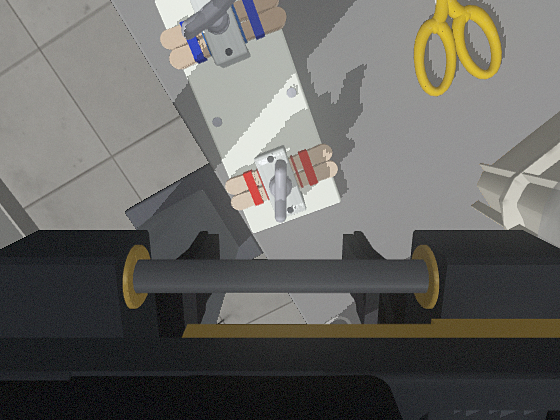

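The right nut's wings (280,162)–(280,222) have turned with the gripper by about 1.45 rad and now lie across the bundle. The red-banded bundle is still in its bay at (285,177), the blue side hasn't changed, and the gripper is clear.

```bash
python3 - <<'E'
from cell import robot
print(robot.sign_off())
E
```

```text
the job is handed in; nothing more can be done
None
```

I loosened the right clamp's nut, the one over the red-banded bundle, by about 1.45 rad and let go. The last wrist picture shows the red bundle still in its bay, the left nut untouched and the gripper clear, and the job is handed in at about 19 s (no verdict was returned).

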